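Hold down the recessed reset button of a burner control box

ROBOT

A 6-joint arm with a two-finger parallel gripper is mounted at the origin on a cart in front of the work surface, level with it; the furniture and walls round the work are solid. World frame = base frame: x ahead of the robot, y to its left, z up, the work surface at z = 0. Lengths are in mm, angles in rad, forces in N, time in s.
With the tool pointing down it reaches from about 275 to 750 mm from the base axis. Payload 10.2 kg.
Tool frame: the origin (TCP) lies between the finger pads; the fingertips stand 22 mm ahead of it and the grasp point (between the pads) lies 3 mm ahead of it (ctrl.nose_length is the distance from the TCP to the fingertips, in mm); z points along the fingers, y is the line along which they close (so a half turn about z gives the same grasp; the last joint's range is limited). The gripper opens to 85 mm and grips with 20 to 120 N. Pads are 22 mm wide; open, the fingers measure 114 mm over their backs; the gripper's body (76 mm by 85 mm) begins 54 mm behind the grasp point. The pads swing forward as they close: fully open they stand 13 mm farther back than shut.
Start: joints at [-1.452, 0.313, 1.498, -0, 1.331, -0.223], TCP at [175.959, -494.641, 253.294] pointing down, gripper open.
Joint ranges: [-2.94, 2.94], [-0.97, 2.17], [0.19, 2.56], [-1.23, 4.37], [0.02, 3.11], [-2.88, 2.88]. Speed limits (rad/s): [2.39, 2.39, 3.01, 3.14, 3.14, 3.14].

INTERFACE

Orientations are given as a unit quaternion [w, x, y, z].
In Python, from rig import sense, imaging, ctrl gives the robot as it stands. The module is installed in compiled form; this text tells all that it offers.
- The arm moves only by the tool apply_moves, never from a script. Its argument "commands" is a list of rows, each a list of 5 numbers: the gripper command: -1 is fully open, 1 is shut, values between are in proportion, then the shift along the tool's x, y, z in mm, then the turn about the tool's z in degrees. A call has 1 to 20 rows; each row shifts and turns the commanded pose from where the row before left it, along the tool's axes as they then stand; what a row does not reach is not made up. A row lasts 1/8 s, in which the tool goes at most 62.5 mm and 10.7 degrees, less where a joint would pass 70% of its speed; a pose out of reach is approached as far as the arm can. A call is refused whole if a number of a shift passes 62.5 or a number of a turn 10.7, either way. A call with a gripper value outside its range is refused whole. The fingers move at their own pace and stop on an object; "newtons" is the grip in N (left out, the last holds). Time passes only in rows, so rows that do not move let the fingers close. It gives the time, the measured TCP pose, the force, the opening and the grip force at its end, in the units of the state.
- sense(): the state, without advancing time (a new reading comes with each control period).
- imaging.capture(name): name is "scene" or "top"; returns the picture (400x640x3 uint8, blue, green, red); there is no depth.
- imaging.calibration(name): a dict with "camera_matrix" (3x3 intrinsics, pixels), "world_to_cam" (4x4, takes a point from world to camera coordinates). Camera axes: x right, y up, looking along -z (the intrinsics and any distortion apply to the point x, -y, -z); pixel columns grow to the right and rows downward; lengths in mm; the calibration is good to about 2 mm. A picture is of the moment at which its call begins. calibration takes no time and is no camera call.
- ctrl.finish_job(): hands the job in; it is judged then, once.
The state is a dict: "time_s": time; "joints": joint angles; "dq": joint speeds; "tau": joint torques, N m; "eef_pos": TCP position; "ee_rot": TCP orientation; "force": force on the tool from outside, world axes, zero at the start; "wrist_torque": the same for the moment, N m; "grip_width": opening from 0.0 (shut) to 1.0 (fully open); "grip_force": force on a finger pad.
Only numpy, scipy, OpenCV 4.12 (cv2) and the standard library are available. Lean on these libraries where they do the work, as an engineer would, in place of code of your own. Each camera call takes 0.05 s, during which the arm holds its last target. There are 200 camera calls.

TASK

The burner control box has locked out and must be reset. First slide the dust shutter on its lid fully open by its ridge, then take the screwdriver out of the tool block and reach its tip through the hole that the shutter covered, to press the recessed reset button fully down. Finish with the screwdriver still in the gripper and the button held down; do not press the button in the other, uncovered hole, and leave the jar, the tape and the tape measure where they are.

Things in the scene. Friction and masses are not known exactly. Their poses are not given: they have to be found in the camera images.
- control_box: Grey rectangular control box fixed to the worktop, 114 x 198 x 55 mm with its foot flange; origin at the centre of its underside, z up, y along its long side. Its flat lid (top at z = 55 mm) has two round holes of 18 mm diameter in a row along y: the reset hole in the middle (x = 0, y = 0), under the shutter, and the test hole at y = -55 mm, always uncovered. Two steel guide strips, 6 mm high, run along y on the lid at x = +-23.5 mm, from y = -23 to +75 mm.
- reset_hole (a point): Centre of the mouth of the reset hole (18 mm diameter), level with the lid's top; axes as control_box. The button's top lies 20 mm below it when not pressed.
- test_hole (a point): Centre of the mouth of the test hole (18 mm diameter), level with the lid's top. Its button must not be pressed.
- shutter (a joint): Sliding steel dust shutter on the lid, m: 0 shut (covers the reset hole), 0.042 fully open against its stop. It grows as the shutter moves towards +y of control_box. Starts shut or up to 8 mm open; slides with about 1.5 N and stays where it is left.
- shutter_grip (a point): Middle of the black upright ridge on the shutter by which it is slid: 10 mm thick along the box's y, 30 mm long along its x, 18 mm high; its top is 9 mm above this point and the shutter plate 8.5 mm below it (the plate is 40 mm long along y, its top 4 mm above the lid). With the shutter shut the ridge stands 14 mm to +y of the reset hole, open 56 mm.
- reset_button (a joint): White round push button, 15 mm diameter, down in the reset hole, m: 0 out, 0.006 fully down at its stop; sprung, 2 N to start and 5 N fully down.
- reset_button_top (a point): Centre of the reset button's top face (moves with it).
- test_button (a joint): The same kind of button in the test hole, m: 0 out, 0.006 fully down. Leave it alone.
- tool_block: Light wooden block with three round holes along its long side, fixed to the worktop: 60 x 120 mm and 70 mm high on a 78 x 138 x 8 mm base board; origin at the centre of its underside, z up, y along its long side. The screwdriver stands in the middle hole (8 mm diameter, 56 mm deep).
- tool_hole (a point): Centre of the mouth of the block's middle hole, 70 mm above the worktop.
- screwdriver: Loose screwdriver, about 0.1 kg, 209 mm long, standing tip down in the block, up to about 3 degrees off upright: straight shaft 109 mm long and 6 mm thick, then a roughly round plastic handle 100 mm long and 28 mm thick at most, whose end is about 223 mm above the worktop. From tip to handle end the tool runs along its own (0, 0.9945, 0.1045); its own x, square to that, is a good direction to close the fingers along.
- screwdriver_tip (a point): Centre of the end of the screwdriver's shaft.
- screwdriver_grip (a point): Point on the screwdriver's axis within the handle, 165 mm from the tip and 44 mm from the handle's end: a good place to grip.
- jar: Bystander: glass jar of screws, 70 mm wide, 92 mm high; origin at its underside.
- tape: Bystander: small roll of tape lying flat, 59 mm wide, 19 mm high; origin at its underside.
- tape_rule: Bystander: tape measure, 34 x 68 x 58 mm; origin at its underside.
Mind the look-alikes: they are no part of the job. What is shaped like the tool_block but turquoise or yellow is not meant.

How it is judged:
By the outcome, as a careful person would: the job done as asked, in the order asked, and still so for the second after the job is handed in, while the arm keeps its last pose, push and grip.
It also fails if it takes over 45 s, if anything falls off the work surface, if the arm or the gripper's body presses on something with over 40 N, if the wrist force passes 120 N, or if a joint passes its speed limit or range.

## Working session

There is one attempt and no reset: what is moved stays moved. The work goes in short steps, Python scripts to look and compute and a tool call to move; the robot and the scene stay as the last step left them, time stands still between calls to the robot, and variables do not carry over. Pictures are saved under pics/ and viewed, at most 10 in all, crops included, and the job is handed in when it is done.

Besides the shell and the picture viewer there is one more tool, called after "Call:" by a JSON object that holds its "api" and its "payload", one argument or row to a line. apply_moves: Moves the arm, as the interface text tells. Its arguments: {"type":"object","properties":{"commands":{"type":"array","items":{"type":"array","items":{"type":"number"}}},"newtons":{"type":"number"}},"required":["commands"]}

```bash
mkdir -p pics
cat > h.py <<'E'
import numpy as np, cv2
from rig import sense, imaging, ctrl
def cal(n):
    c=imaging.calibration(n); return np.array(c["camera_matrix"]),np.array(c["world_to_cam"]),c
def ray(n,u,v):
    K,T,_=cal(n); R=T[:3,:3]; o=-R.T@T[:3,3]
    p=np.linalg.inv(K)@[u,v,1]; d=R.T@np.array([p[0],-p[1],-p[2]]); return o,d/np.linalg.norm(d)
def onz(n,u,v,z):
    o,d=ray(n,u,v); return o+d*(z-o[2])/d[2]
def tri(a,b):
    (o1,d1),(o2,d2)=ray(*a),ray(*b)
    t=np.linalg.lstsq(np.c_[d1,-d2],o2-o1,rcond=None)[0]; p,q=o1+d1*t[0],o2+d2*t[1]
    return (p+q)/2,np.linalg.norm(p-q)
def proj(n,P):
    K,T,_=cal(n); c=T[:3,:3]@np.array(P)+T[:3,3]; p=K@[c[0],-c[1],-c[2]]; return p[:2]/p[2]
E
python3 - <<'E'
from h import *
for n in("scene","top"):
    cv2.imwrite(f"pics/{n}0.png",imaging.capture(n)); K,T,c=cal(n); print(n,c.keys(),K.round(1).tolist(),(-T[:3,:3].T@T[:3,3]).round())
s=sense();print(s)
E
```

```text
scene dict_keys(['camera_matrix', 'world_to_cam']) [[497.0, 0.0, 316.6], [0.0, 497.0, 201.2], [0.0, 0.0, 1.0]] [  69. 1222. 1205.]
top dict_keys(['camera_matrix', 'world_to_cam']) [[384.7, 0.0, 322.3], [0.0, 384.7, 197.3], [0.0, 0.0, 1.0]] [ 489.  165. 1307.]
{'time_s': 0.1, 'joints': array([-1.45238359e+00,  3.13368782e-01,  1.49834082e+00,  9.56755394e-06,
        1.33099210e+00, -2.23416998e-01]), 'dq': array([-0.00202243,  0.00098303, -0.0019849 ,  0.00228949,  0.00027536,
        0.00060413]), 'tau': array([ 2.52109159e-03, -4.12899864e+01, -2.60138762e+01, -1.79336971e-04,
        3.07272756e-03,  2.26153198e-06]), 'eef_pos': array([ 175.94445363, -494.43110241,  252.81285499]), 'ee_rot': array([-5.53514605e-04,  9.85429617e-01,  1.70082810e-01,  3.37400938e-05]), 'force': array([-0.1395747 , -0.46079756,  0.24453932]), 'wrist_torque': array([ 0.04608746, -0.00197106, -0.02277631]), 'grip_force': 0.0, 'grip_width': 1.0015455137866636}
```

View pics/scene0.png

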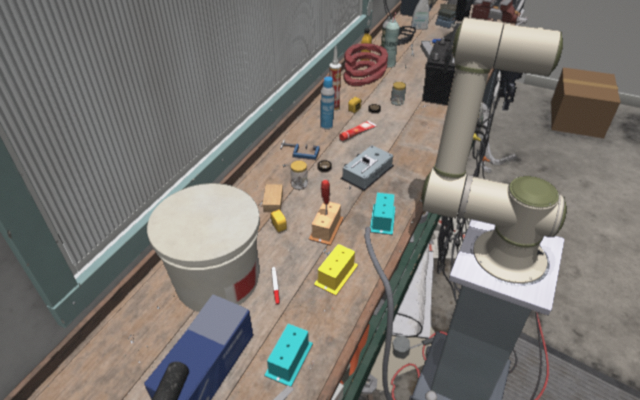

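View pics/top0.png

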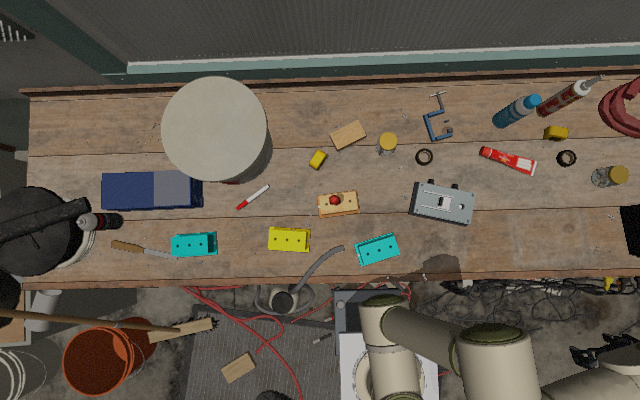

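The scene shows the box at (368,166) and the wooden block with the red screwdriver at (325,220). From the top they are at (443,203) and (338,203). Next I'll look at enlarged crops.

Run:
```python
from h import *
t=cv2.imread("pics/top0.png"); s=cv2.imread("pics/scene0.png")
r=lambda im,x,y,w,h,k:cv2.resize(im[y:y+h,x:x+w],None,fx=k,fy=k,interpolation=cv2.INTER_CUBIC)
a=np.hstack([r(t,405,175,75,55,5),r(t,310,175,75,55,5)])
b=np.hstack([r(s,335,135,75,60,5),r(s,295,175,75,60,5)])
cv2.imwrite("pics/c1.png",np.vstack([a,b]))
```

```text
(no output)
```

View pics/c1.png

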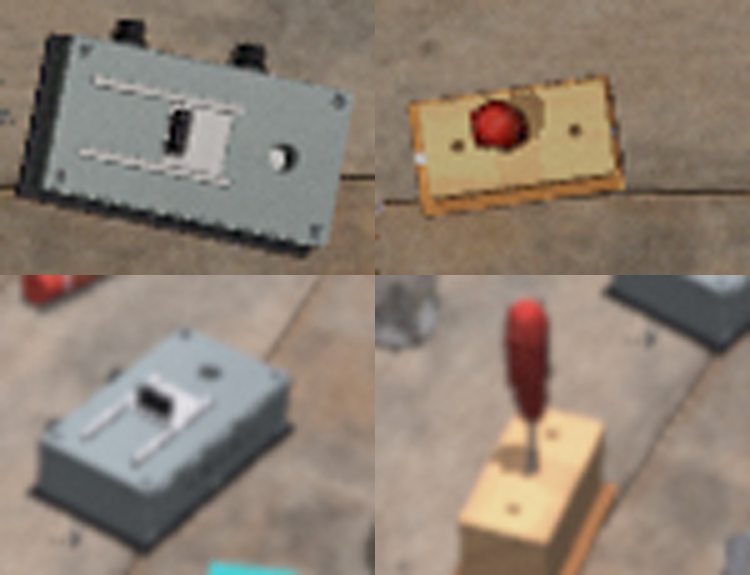

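The crops show the lid with its strips: the ridge is near top-view (440.6,201.4) and the test hole near (461.6,206.4). The screwdriver stands in the middle hole, with its handle end near top (334.6,200) and scene (325,180).

Run:
```python
from h import *
t=cv2.imread("pics/top0.png"); s=cv2.imread("pics/scene0.png")
T=lambda x,y:(405+(x)/5-.4,175+y/5-.4)
p=lambda x,y,z:onz("top",*T(x,y),z)[:2]
sr=[p(243,110,61),p(230,184,61)]; sl=[p(95,80,61),p(80,153,61)]
mr,ml=np.mean(sr,0),np.mean(sl,0); yd=ml-mr
print("strip len",np.linalg.norm(yd),"sep",np.linalg.norm(sr[0]-sr[1]),np.linalg.norm(sl[0]-sl[1]))
print("yaw of +y",np.degrees(np.arctan2(yd[1],yd[0])),"reset",mr+yd*23/98)
c=[p(72,38,55),p(352,92,55),p(322,248,55),p(45,192,55)]
print("lid c",np.mean(c,0),[np.linalg.norm(c[i]-c[i-1]).round() for i in range(4)], np.degrees(np.arctan2(*(c[0]-c[1])[::-1])))
th=p(283,157,55); y=yd/np.linalg.norm(yd); print("test",th,"->reset",th+55*y)
# ridge black mask in top
g=t[190:215,430:452].astype(int).max(2)<70
v,u=np.nonzero(g); print("ridge px",u.mean()+430,v.mean()+190,len(u)); 
r=onz("top",u.mean()+430,v.mean()+190,74)[:2]; print("ridge",r,"off from reset",(r-(mr+yd*23/98))@y)
def red(im,x,yy,w,h):
    a=im[yy:yy+h,x:x+w].astype(int); m=(a[...,2]>1.8*a[...,1])&(a[...,2]>60); v,u=np.nonzero(m); return u+x,v+yy
u,v=red(t,320,185,40,35); ut,vt=u.mean(),v.mean(); print("top red",ut,vt,u.min(),u.max(),v.min(),v.max())
u,v=red(s,305,170,40,45); print("scene red",u.min(),u.max(),v.min(),v.max())
for k in range(v.min(),v.max()+1,2): print(k,u[v==k].mean(),len(u[v==k]),end=' | ')
q=lambda x,y:(310+(x-375)/5-.4,175+y/5-.4)
a,b=[onz("top",*q(*w),70)[:2] for w in((457,146),(575,130))]; print("\nholes",a,b,np.linalg.norm(a-b),"mid",(a+b)/2)
cc=[onz("top",*q(*w),70)[:2] for w in((412,103),(606,76),(623,180),(430,205))];print("block c",np.mean(cc,0),[np.linalg.norm(cc[i]-cc[i-1]).round() for i in range(4)])
print("hole scene",onz("scene",295+(532-375)/5-.4,175+(468-275)/5-.4,70))
```

```text
strip len 96.73128362552717 sep 48.62877696467379 48.43692175018425
yaw of +y 76.62577230677788 reset [ 568.88420036 -193.61284188]
lid c [ 567.79207629 -192.61623533] [np.float64(102.0), np.float64(183.0), np.float64(103.0), np.float64(180.0)] 77.18544072183461
test [ 556.66081467 -246.87275106] ->reset [ 569.38288195 -193.36434981]
ridge px 440.0625 200.96875 32
ridge [ 573.53892608 -174.91297547] off from reset 19.269412525322846
top red 333.76 199.26666666666668 329 339 195 203
scene red 322 328 180 203
180 325.0 3 | 182 325.0 7 | 184 325.0 7 | 186 325.0 7 | 188 325.0 7 | 190 325.0 7 | 192 325.0 7 | 194 325.0 7 | 196 325.0 5 | 198 325.5 4 | 200 325.5 4 | 202 326.0 3 | 
holes [574.98253854 188.79476248] [583.17263785 112.53607532] 76.69723002726722 mid [579.0775882 150.6654189]
block c [577.18585896 149.64560474] [np.float64(67.0), np.float64(126.0), np.float64(68.0), np.float64(125.0)]
hole scene [578.6354677  149.70593605  70.        ]
```

Run:
```python
from h import *
print("end top@215",onz("top",334,199,215)," tri",tri(("top",334,199),("scene",325,182)))
o,d=ray("scene",325,190)
# scene column tells y-ish: points on ray at heights
for v,z in((182,217),(190,180),(202,125)): print(z,onz("scene",325 if v<195 else 326,v,z))
h=np.array([578.8,150.2,70]); print("hole px",proj("top",h),proj("scene",h))
from scipy.spatial.transform import Rotation as R
q=sense()["ee_rot"]; print(R.from_quat([*q[1:],q[0]]).as_matrix().round(3))
```

```text
end top@215 [577.99532353 162.83921973 215.        ]  tri (array([577.43188904, 162.61186219, 214.96711424]), np.float64(1.2166793331351562))
217 [575.80338597 164.60776166 217.        ]
180 [577.81788442 160.07561506 180.        ]
125 [576.59776199 154.65539749 125.        ]
hole px [337.94008667 202.28277559] [325.89012049 213.27770268]
[[ 0.942  0.335 -0.   ]
 [ 0.335 -0.942  0.001]
 [ 0.    -0.001 -1.   ]]
```

Call:
{"api": "apply_moves", "payload": {
  "commands": [
    [0.2,48.2,-16.8,0,0],
    [0.2,48.2,-16.8,0,0],
    [0.2,48.2,-16.8,0,0],
    [0.2,48.2,-16.8,0,0],
    [0.2,48.2,-16.8,0,0],
    [0.2,48.2,-16.8,0,0],
    [0.2,48.2,-16.8,0,0],
    [0.2,48.2,-16.8,0,0],
    [0.2,48.2,-16.8,0,0],
    [0.2,48.2,-16.8,0,0],
    [0.2,0,0,0,8.2],
    [0.2,0,0,20,8.2],
    [0.2,0,0,40,8.2],
    [0.2,0,0,40,8.2],
    [0.2,0,0,0,0],
    [0.2,0,0,0,0]
  ],
  "newtons": 25
}}

```text
time_s: 2.1
eef_pos: [574.4, -175.1, 155.0]
ee_rot: [0.0, 0.994, -0.114, 0.001]
force: [0.2, -0.4, -0.9]
grip_width: 0.4
grip_force: 0.0
```

Call:
{"api": "apply_moves", "payload": {
  "commands": [
    [0.2,0,0,30,0],
    [0.2,0,0,25,0],
    [0.2,0,0,12,0],
    [0.2,0,0,0,0],
    [0.2,0,0,0,0]
  ]
}}

```text
time_s: 2.72
eef_pos: [574.4, -175.1, 87.8]
ee_rot: [0.0, 0.993, -0.115, 0.001]
force: [-0.3, 0.1, 0.5]
grip_width: 0.4
grip_force: 0.0
```

Run:
```python
from h import *
r=lambda im,x,y,w,h,k:cv2.resize(im[y:y+h,x:x+w],None,fx=k,fy=k,interpolation=cv2.INTER_CUBIC)
t,s=imaging.capture("top"),imaging.capture("scene")
cv2.imwrite("pics/c2.png",np.hstack([r(t,405,165,75,75,5),r(s,335,120,75,75,5)]))
```

```text
(no output)
```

View pics/c2.png

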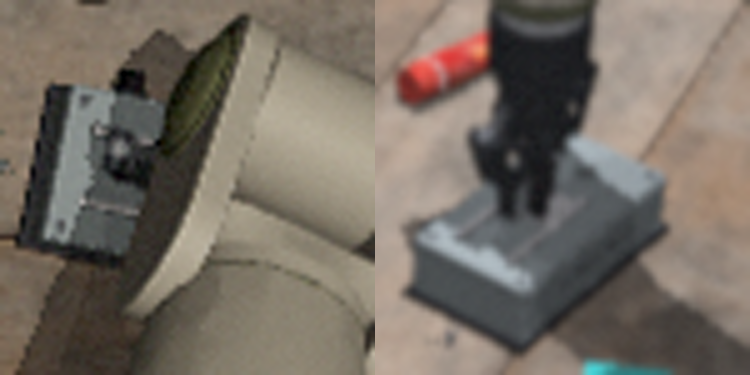

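The gripper straddles the ridge between the guide strips (scene crop, about (525,205)). I'll close and slide.

Call:
{"api": "apply_moves", "payload": {
  "commands": [
    [0.2,0,0,2,0],
    [1,0,0,0,0],
    [1,0,0,0,0],
    [1,0,0,0,0],
    [1,0,0,0,0],
    [1,0,0,0,0]
  ]
}}

```text
time_s: 3.58
eef_pos: [573.7, -174.9, 84.4]
ee_rot: [0.0, 0.993, -0.115, -0.0]
force: [-2.0, -0.4, 3.2]
grip_width: 0.109
grip_force: 30.2
```

Call:
{"api": "apply_moves", "payload": {
  "commands": [
    [1,0,-5,0,0],
    [1,0,-7,0,0],
    [1,0,-7,0,0],
    [1,0,-7,0,0],
    [1,0,-5,0,0],
    [1,0,-2,0,0],
    [1,0,0,0,0]
  ]
}}

```text
time_s: 4.45
eef_pos: [581.6, -142.4, 84.4]
ee_rot: [-0.0, 0.993, -0.115, 0.0]
force: [2.4, 1.0, 4.6]
grip_width: 0.109
grip_force: 30.3
```

Call:
{"api": "apply_moves", "payload": {
  "commands": [
    [1,0,-1.5,0,0],
    [1,0,-1.5,0,0],
    [1,0,0,0,0]
  ]
}}

```text
time_s: 4.82
eef_pos: [582.1, -140.5, 84.4]
ee_rot: [0.001, 0.993, -0.115, 0.0]
force: [1.3, -4.4, 3.7]
grip_width: 0.107
grip_force: 30.3
```

Call:
{"api": "apply_moves", "payload": {
  "commands": [
    [1,0,-1.5,0,0],
    [1,0,0,0,0]
  ]
}}

```text
time_s: 5.08
eef_pos: [582.2, -140.3, 84.4]
ee_rot: [0.002, 0.993, -0.115, 0.0]
force: [-1.6, -11.7, 3.5]
grip_width: 0.107
grip_force: 30.2
```

Call:
{"api": "apply_moves", "payload": {
  "commands": [
    [1,0,-1.5,0,0],
    [1,0,0,0,0]
  ]
}}

```text
time_s: 5.32
eef_pos: [582.2, -140.2, 84.4]
ee_rot: [0.003, 0.993, -0.115, -0.0]
force: [-3.4, -17.0, 2.3]
grip_width: 0.108
grip_force: 30.1
```

Call:
{"api": "apply_moves", "payload": {
  "commands": [
    [0.2,0,0,0,0],
    [0.2,0,0,0,0],
    [0.2,0,0,0,0],
    [0.2,0,0,-20,0],
    [-0.6,0,0,-45,0],
    [-0.6,0,0,-50,0],
    [-0.6,0,0,-50,0],
    [-0.6,0,0,-40,0],
    [-0.6,-12.2,-47.9,0,0],
    [-0.6,-12.2,-47.9,0,0],
    [-0.6,-12.2,-47.9,0,0],
    [-0.6,-12.2,-47.9,0,0],
    [-0.6,-12.2,-47.9,0,0],
    [-0.6,-12.2,-47.9,0,0],
    [-0.6,0,0,0,-8],
    [-0.6,0,0,0,-8],
    [-0.6,0,0,0,0]
  ]
}}

```text
time_s: 7.45
eef_pos: [576.9, 160.0, 289.1]
ee_rot: [-0.0, 1.0, 0.024, -0.0]
force: [-0.0, 0.0, -1.1]
grip_width: 0.8
grip_force: 0.0
```

Run:
```python
from h import *
r=lambda im,x,y,w,h,k:cv2.resize(im[y:y+h,x:x+w],None,fx=k,fy=k,interpolation=cv2.INTER_CUBIC)
t,s=imaging.capture("top"),imaging.capture("scene")
cv2.imwrite("pics/top3.png",t);cv2.imwrite("pics/scene3.png",s)
cv2.imwrite("pics/c3.png",np.vstack([np.hstack([r(t,405,170,75,60,5),r(t,300,160,75,60,5)]),np.hstack([r(s,335,135,75,60,5),r(s,285,145,75,60,5)])]))
```

```text
(no output)
```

View pics/c3.png

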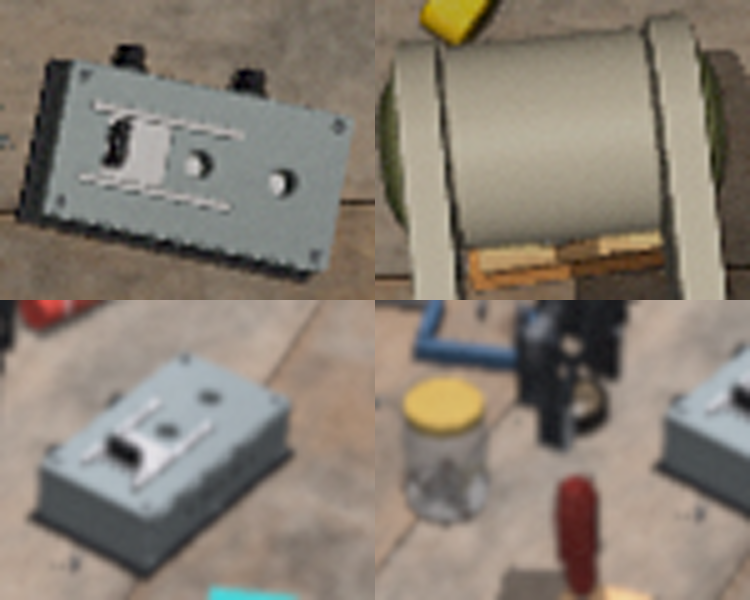

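The shutter is fully open: the reset hole shows at top px (444.0,202.4) and scene px (368.2,160.6). The gripper is above the red handle, so I'll descend.

Call:
{"api": "apply_moves", "payload": {
  "commands": [
    [-0.6,0,0,30,0],
    [-0.6,0,0,35,0],
    [-0.6,0,0,28,0],
    [-0.6,0,0,14,0],
    [-0.6,0,0,0,0],
    [-0.6,0,0,0,0]
  ]
}}

```text
time_s: 8.3
eef_pos: [577.7, 159.7, 183.6]
ee_rot: [-0.0, 1.0, 0.024, 0.001]
force: [-0.2, 0.7, 0.9]
grip_width: 0.799
grip_force: 0.0
```

Run:
```python
from h import *
r=lambda im,x,y,w,h,k:cv2.resize(im[y:y+h,x:x+w],None,fx=k,fy=k,interpolation=cv2.INTER_CUBIC)
s=imaging.capture("scene")
print(onz("top",444,202.4,55),onz("scene",368.2,160.6,55))
cv2.imwrite("pics/c4.png",r(s,285,140,80,90,6))
```

```text
[ 569.84320301 -192.51988877   55.        ] [ 567.13555112 -192.84374317   55.        ]
```

View pics/c4.png

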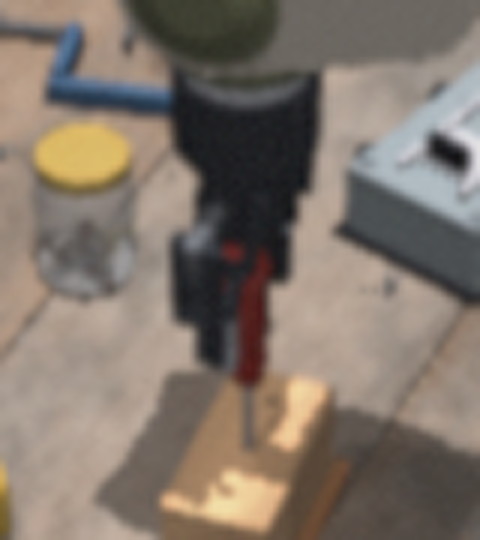

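The handle is between the open fingers (red at crop (255,310)), and nothing has been touched. I'll close.

Call:
{"api": "apply_moves", "payload": {
  "commands": [
    [0.2,0,0,0,0],
    [0.2,0,0,0,0],
    [1,0,0,0,0],
    [1,0,0,0,0],
    [1,0,0,0,0],
    [1,0,0,0,0],
    [1,0,0,0,0]
  ],
  "newtons": 70
}}

```text
time_s: 9.22
eef_pos: [577.6, 158.1, 183.0]
ee_rot: [0.002, 1.0, 0.024, 0.001]
force: [-0.2, -6.2, 4.4]
grip_width: 0.328
grip_force: 63.8
```

Call:
{"api": "apply_moves", "payload": {
  "commands": [
    [1,0,1.5,-3,0],
    [1,0,0,-15,0],
    [1,0,0,-20,0],
    [1,0,0,-25,0],
    [1,0,0,-25,0],
    [1,0,0,-20,0],
    [1,0,0,0,0],
    [1,0,0,0,0]
  ]
}}

```text
time_s: 10.22
eef_pos: [576.9, 158.2, 289.1]
ee_rot: [-0.0, 1.0, 0.024, -0.001]
force: [0.1, -0.0, -0.9]
grip_width: 0.319
grip_force: 68.4
```

Call:
{"api": "apply_moves", "payload": {
  "commands": [
    [1,-3.1,25,0,0],
    [1,-3.1,50,0,0],
    [1,-3.1,50,0,0],
    [1,-3.1,50,0,0],
    [1,-3.1,50,0,0],
    [1,-3.1,50,0,0],
    [1,-3.1,50,0,0],
    [1,-3,25,0,0],
    [1,0,0,30,0],
    [1,0,0,0,0],
    [1,0,0,0,0]
  ]
}}

```text
time_s: 11.6
eef_pos: [569.7, -192.3, 260.9]
ee_rot: [0.0, 1.0, 0.025, 0.0]
force: [0.4, 0.4, -0.3]
grip_width: 0.316
grip_force: 68.6
```

Run:
```python
from h import *
r=lambda im,x,y,w,h,k:cv2.resize(im[y:y+h,x:x+w],None,fx=k,fy=k,interpolation=cv2.INTER_CUBIC)
s=imaging.capture("scene");t=imaging.capture("top");cv2.imwrite("pics/scene5.png",s);cv2.imwrite("pics/top5.png",t)
cv2.imwrite("pics/c5.png",np.hstack([r(s,330,110,80,80,5),r(t,405,170,75,80,5)]))
```

```text
(no output)
```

View pics/c5.png

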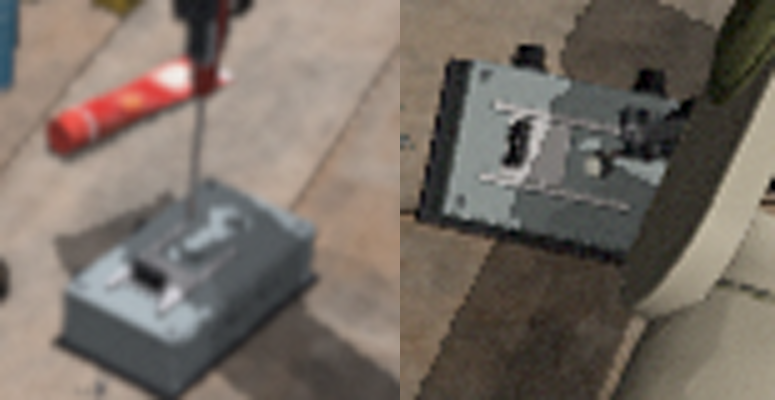

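The shaft is visible in the scene crop from about (205,92) to its tip near (190,222), i.e. px (367.6,154).

Run:
```python
from h import *
s=cv2.imread("pics/scene5.png")
print("tip",onz("scene",367.6,154,92),"upper",onz("scene",330+205/5-.4,110+92/5-.4,92+109))
print("proj of TCP axis at 92,201",proj("scene",[569.7,-192.3,92]),proj("scene",[569.7,-192.3,201]))
g=s[125:162,358:384].max(2).astype(int)
for v in range(128,162,2): print(v,g[v-125].tolist())
```

```text
tip [ 568.1917385  -183.40923709   92.        ] upper [ 568.00940359 -193.3837139   201.        ]
proj of TCP axis at 92,201 [368.12968114 152.5970536 ] [370.04569208 128.03709968]
128 [223, 220, 219, 218, 219, 219, 222, 223, 222, 195, 128, 82, 76, 85, 103, 132, 158, 169, 169, 167, 166, 162, 164, 166, 168, 170]
130 [215, 206, 201, 191, 185, 174, 147, 126, 120, 125, 125, 111, 109, 144, 168, 176, 173, 170, 168, 170, 170, 171, 173, 177, 177, 175]
132 [135, 120, 107, 104, 114, 122, 130, 151, 167, 174, 166, 129, 119, 161, 173, 170, 168, 168, 168, 168, 170, 172, 173, 175, 172, 167]
134 [112, 119, 131, 152, 168, 171, 171, 169, 175, 176, 167, 125, 120, 151, 163, 162, 163, 164, 165, 165, 165, 169, 171, 170, 166, 162]
136 [166, 170, 173, 176, 175, 176, 172, 168, 167, 166, 145, 117, 130, 157, 167, 169, 169, 167, 164, 164, 164, 166, 164, 163, 168, 171]
138 [175, 172, 172, 171, 169, 166, 165, 163, 162, 158, 135, 114, 138, 162, 167, 168, 167, 164, 163, 164, 167, 164, 165, 166, 170, 170]
140 [172, 167, 164, 165, 165, 165, 165, 164, 166, 158, 129, 119, 153, 168, 171, 169, 167, 168, 170, 169, 170, 17
[... 627 characters left out ...]
112, 116, 114, 116, 117, 116, 110, 109, 110, 125, 151, 163, 170]
152 [94, 94, 93, 98, 100, 111, 112, 114, 110, 95, 91, 105, 110, 126, 164, 177, 173, 164, 152, 133, 114, 107, 103, 100, 104, 116]
154 [65, 87, 104, 112, 114, 114, 116, 119, 117, 107, 106, 109, 114, 132, 170, 182, 158, 117, 98, 90, 97, 121, 109, 96, 93, 93]
156 [106, 113, 115, 112, 113, 121, 123, 126, 113, 111, 122, 145, 171, 179, 179, 181, 172, 147, 125, 102, 95, 102, 98, 94, 94, 93]
158 [115, 114, 121, 123, 119, 110, 108, 109, 123, 162, 177, 179, 166, 149, 123, 114, 109, 99, 97, 95, 94, 96, 94, 95, 93, 95]
160 [123, 123, 123, 120, 108, 124, 158, 141, 106, 105, 105, 100, 92, 94, 94, 97, 102, 108, 109, 94, 93, 93, 93, 93, 94, 94]
```

Call:
{"api": "apply_moves", "payload": {
  "commands": [
    [1,-1,6.5,15,0],
    [1,0,0,14,0],
    [1,0,0,0,0],
    [1,0,0,0,0]
  ]
}}

```text
time_s: 12.2
eef_pos: [569.0, -199.1, 231.5]
ee_rot: [0.0, 1.0, 0.024, 0.0]
force: [0.3, -0.0, -1.6]
grip_width: 0.316
grip_force: 68.6
```

Run:
```python
from h import *
s=imaging.capture("scene");cv2.imwrite("pics/scene6.png",s)
cv2.imwrite("pics/c6.png",cv2.resize(s[130:175,345:395],None,fx=12,fy=12,interpolation=cv2.INTER_CUBIC))
for z in (55,63): print(proj("scene",[569,-193,z]))
```

```text
[367.75624102 160.44417547]
[367.88877874 158.75409298]
```

View pics/c6.png

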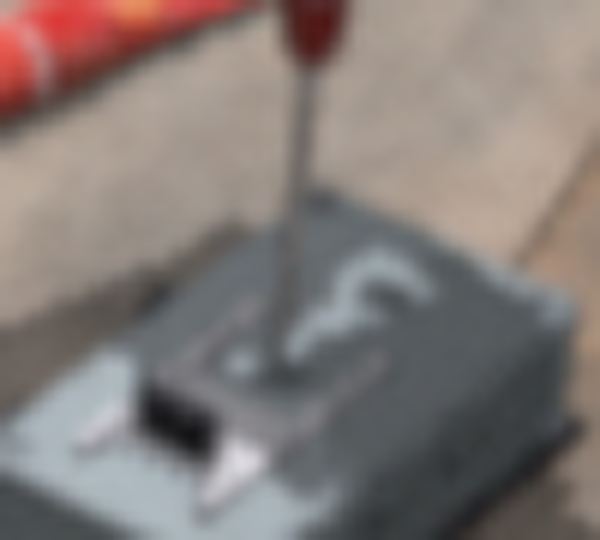

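The tip is just above the dark reset hole (crop tip about (275,362), hole centre about (284,373)). It sits slightly to the left, so I'll nudge it and lower gently.

Call:
{"api": "apply_moves", "payload": {
  "commands": [
    [1,-1.5,0,4,0],
    [1,0,0,4,0],
    [1,0,0,2,0],
    [1,0,0,0,0]
  ]
}}

```text
time_s: 12.75
eef_pos: [567.3, -199.2, 221.1]
ee_rot: [-0.0, 1.0, 0.024, -0.0]
force: [-0.6, 0.0, -0.9]
grip_width: 0.314
grip_force: 68.6
```

Call:
{"api": "apply_moves", "payload": {
  "commands": [
    [1,0,0,3,0],
    [1,0,0,2,0],
    [1,0,0,0,0]
  ]
}}

```text
time_s: 13.12
eef_pos: [567.3, -199.2, 216.1]
ee_rot: [-0.0, 1.0, 0.024, -0.0]
force: [-0.2, -0.2, -1.0]
grip_width: 0.317
grip_force: 68.6
```

Call:
{"api": "apply_moves", "payload": {
  "commands": [
    [1,0,0,3,0],
    [1,0,0,3,0],
    [1,0,0,2,0],
    [1,0,0,0,0]
  ]
}}

```text
time_s: 13.62
eef_pos: [567.3, -199.2, 208.1]
ee_rot: [-0.0, 1.0, 0.024, -0.0]
force: [0.4, -0.1, -1.4]
grip_width: 0.32
grip_force: 68.6
```

Call:
{"api": "apply_moves", "payload": {
  "commands": [
    [1,0,0,2,0],
    [1,0,0,2,0],
    [1,0,0,0,0]
  ]
}}

```text
time_s: 14.0
eef_pos: [567.3, -199.2, 204.1]
ee_rot: [-0.0, 1.0, 0.024, -0.0]
force: [-0.5, -0.2, -0.6]
grip_width: 0.317
grip_force: 68.6
```

Call:
{"api": "apply_moves", "payload": {
  "commands": [
    [1,0,0,2,0],
    [1,0,0,1,0],
    [1,0,0,0,0]
  ]
}}

```text
time_s: 14.38
eef_pos: [567.4, -199.3, 201.5]
ee_rot: [0.0, 1.0, 0.024, 0.0]
force: [-0.4, -0.6, 1.6]
grip_width: 0.315
grip_force: 68.7
```

Contact with the button came at about the expected height. I'll press to the stop.

Call:
{"api": "apply_moves", "payload": {
  "commands": [
    [1,0,0,2,0],
    [1,0,0,2,0],
    [1,0,0,0,0]
  ]
}}

```text
time_s: 14.75
eef_pos: [567.5, -199.3, 197.5]
ee_rot: [0.0, 1.0, 0.024, 0.0]
force: [0.1, 0.3, 3.1]
grip_width: 0.318
grip_force: 68.7
```

Call:
{"api": "apply_moves", "payload": {
  "commands": [
    [1,0,0,1.5,0],
    [1,0,0,1,0],
    [1,0,0,0,0]
  ]
}}

```text
time_s: 15.12
eef_pos: [568.1, -199.5, 197.1]
ee_rot: [0.001, 1.0, 0.024, 0.002]
force: [-1.7, 2.0, 15.7]
grip_width: 0.315
grip_force: 68.4
```

Call:
{"api": "apply_moves", "payload": {
  "commands": [
    [1,0,0,0.5,0],
    [1,0,0,0,0],
    [1,0,0,0,0],
    [1,0,0,0,0]
  ]
}}

```text
time_s: 15.62
eef_pos: [568.2, -199.5, 197.0]
ee_rot: [0.001, 1.0, 0.024, 0.002]
force: [-1.3, 0.6, 18.0]
grip_width: 0.323
grip_force: 68.5
```

Run:
```python
from h import *
s=imaging.capture("scene")
cv2.imwrite("pics/c7.png",cv2.resize(s[110:190,335:415],None,fx=7,fy=7,interpolation=cv2.INTER_CUBIC))
```

```text
(no output)
```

View pics/c7.png

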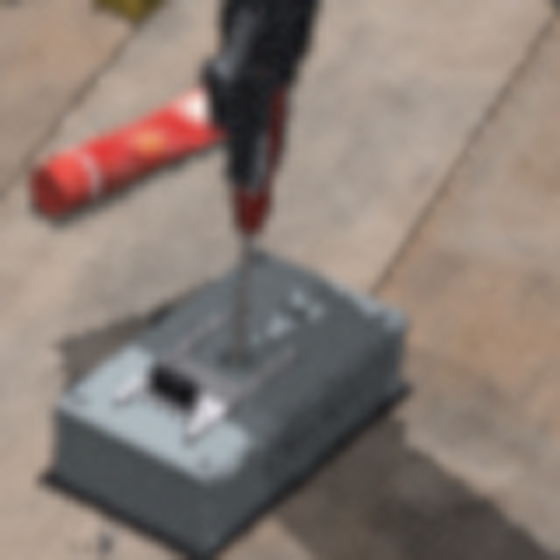

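The shaft goes into the reset hole (crop (235,357)), the shutter is open, and the push is a steady 18 N against the stop.

```bash
python3 -c "
from rig import ctrl; print(ctrl.finish_job())"
```

```text
the job is handed in; nothing more can be done
None
```

I slid the shutter fully open against its stop, then pressed the reset button down to its stop with the screwdriver. I handed the job in at about 15.7 s with the screwdriver still gripped and the button held at about 18 N; no verdict came back.

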